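# Open the staining unit's drawer and cover its well

## Robot

A 6-joint arm with a two-finger parallel gripper is mounted at the origin on the work surface. World frame = base frame: x ahead of the robot, y to its left, z up, the work surface at z = 0. Lengths are in m, angles in rad, forces in N, time in s.
With the tool pointing down it reaches from about 0.3 to 0.775 m from the base axis. Payload 14.6 kg.
Tool frame: the origin (TCP) lies midway between the tips of the shut fingers; the grasp point (between the pads) lies 19 mm behind it (ctrl.pinch_z is the z of the grasp point in the tool frame, in m); z points along the fingers, y is the line along which they close (so a half turn about z gives the same grasp; the last joint's range is limited). The gripper opens to 94 mm and grips with 3 to 60 N. Pads are 16 mm wide; open, the fingers measure 119 mm over their backs; the gripper's body (75 mm by 177 mm) begins 78 mm behind the grasp point.
Start: joints at [1.206, 0.3, 1.521, -0, 1.321, -0.067], TCP at [0.161, 0.526, 0.205] pointing down, gripper open.
Joint ranges: [-3.03, 3.03], [-0.79, 2.21], [0.23, 2.52], [-1.04, 4.18], [0, 3.07], [-2.55, 2.55]. Speed limits (rad/s): [2.22, 2.22, 2.57, 3.14, 3.14, 3.14].

## Interface

Orientations are given as [roll, pitch, yaw] about the fixed x, y, z axes, in that order (R = Rz(yaw) Ry(pitch) Rx(roll)).
In Python, from station import ctrl, camera, ticket gives the robot as it stands. The module is installed in compiled form; this text tells all that it offers.
- The arm moves only by the shell command python3 -m inch 'ROWS' [FORCE]. ROWS is text: rows parted by semicolons, each of 7 numbers parted by spaces: the opening, from -1 (shut) to 1 (fully open), then the shift along the tool's x, y, z in units of 0.03 m (1.0 is 0.03 m), then the turn, a rotation vector about the tool's x, y, z in units of 10 degrees (1.0 is 10 degrees). In form: grip dx dy dz rx ry rz; .... A call has 1 to 10 rows; each row shifts and turns the commanded pose from where the row before left it, along the tool's axes as they then stand; what a row does not reach is not made up. A row lasts 1/8 s, in which the tool goes at most 62.5 mm and 10.7 degrees, less where a joint would pass 70% of its speed; a pose out of reach is approached as far as the arm can. A call with a number of a shift or a turn outside -1 to 1 is refused whole. A call with a gripper value outside its range is refused whole. The fingers move at their own pace and stop on an object; FORCE is the grip in N (left out, the last holds). Time passes only in rows, so rows that do not move let the fingers close. It gives the time, the measured TCP pose, the force, the opening and the grip force at its end, in the units of the state.
- ctrl.get_obs(): the state, without advancing time (a new reading comes with each control period).
- camera(name): name is "scene" or "top" or "wrist"; returns a dict with "img" (480x640x3 uint8, blue, green, red), "range_z" (480x640 float32, m along the optical axis (not along the pixel's ray), 0 where there is no reading), "intrinsics" (3x3 intrinsics, pixels), "k1" (the pictures are not rectified: a ray, as slopes to the right and down, at radius r is drawn at 1 + k1 r^2 times it, then the intrinsics apply), "view" (4x4, takes a point from world to camera coordinates). Camera axes: x right, y down, z forward; pixel columns grow to the right and rows downward; lengths in m; the calibration is good to about 2 mm. A picture is of the moment at which its call begins.
- ticket.hand_in(): hands the job in; it is judged then, once.
The state is a dict: "time_s": time; "qpos": joint angles; "joint_vel": joint speeds; "tau": joint torques, N m; "ee_pos": TCP position; "eef_rot": TCP orientation; "force": force on the tool from outside, world axes, zero at the start; "moment": the same for the moment, N m; "grip_width": finger opening in m; "grip_force": force on a finger pad.
Only numpy, scipy, OpenCV 4.12 (cv2) and the standard library are available. Lean on these libraries where they do the work, as an engineer would, in place of code of your own. Each camera call takes 0.05 s, during which the arm holds its last target. There are 200 camera calls.

## Task

Slide the pink tube rack out from in front of the staining unit so that the unit and its drawer never touch it, pull the drawer out all the way to its stop, and then gently set the big loose lid on the round steel well in the drawer so that it sits seated and level. Leave the drawer fully out, keep the rack upright on the bench, and do not disturb the other things on the bench.

Things in the scene. Friction and masses are not known exactly. Their poses are not given: they have to be found in the camera images.
- unit: the staining unit, a low white cabinet standing on the bench, 220 (x) x 240 (y) x 110 mm high, with one tray drawer in its front; origin at the centre of its underside; its front faces its own -x. The drawer's front panel is 180 mm wide (y from -90 to 90 mm), from 13 to 101 mm above the bench, and its outer face lies at x = -122 mm when shut
- drawer (a joint): how far the drawer is pulled out along the unit's -x, m: 0 shut, 0.150 at its stop; it slides with about 2 N of friction and may start a little ajar
- handle (a point): middle of the drawer's handle, a level steel bar along the unit's y, 110 mm long and 10 mm thick, its axis 85 mm above the bench and 45 mm in front of the panel (40 mm clear gap behind it, open from above and below, between two thin posts at y = +-48 mm); it moves with the drawer and has the unit's axes
- well_rim (a point): centre of the open mouth, at rim height (69 mm above the bench), of the round steel well fixed in the drawer: outer diameter 96 mm, inner 88 mm, 50 mm deep; when shut it is inside the unit. It lies 115 mm behind the handle's axis and moves with the drawer; at the stop it stands wholly out in front of the unit
- lid: the big loose lid of white plastic: a flange 104 mm across and 5 mm thick, a round plug 82 mm across and 7 mm deep under it that drops into the well, and a round upright knob 24 mm across and 28 mm tall on top. Origin at the centre of the plug's underside, z up; flange from z = 7 to 12 mm, knob from 12 to 40 mm. It stands on its plug on the bench
- lid_seat (a point): centre of the underside of the big lid's flange (7 mm above the lid's origin), the face that rests on the well's rim
- small_lid: a smaller lid of the same make that does not fit: flange 72 mm across, same heights and knob; to be left alone. Origin at the centre of its underside
- rack: pink tube rack, a solid block 120 (x) x 85 (y) x 45 mm high with a few tube caps 7 mm higher, 0.2 to 0.45 kg, standing in the drawer's way; origin at the centre of its underside. Too wide to grasp: push it
- bottle: bystander: white bottle, 60 mm diameter, 160 mm high, origin at the centre of its underside
- jar: bystander: amber jar, 64 mm diameter, 85 mm high, origin at the centre of its underside
- beaker: bystander: glass beaker, 70 mm diameter, 70 mm high, origin at the centre of its underside
- tin: bystander: aluminium tin, 70 mm diameter, 50 mm high, origin at the centre of its underside
- tip_box: bystander: pink box with a white lid, 122 (x) x 87 (y) x 68 mm high, origin at the centre of its underside
Things that resemble listed ones, but are neither listed nor needed, are in the scene too. What is shaped like the rack but purple is not meant. Leave any orange look-alike of the lid alone.

How it is judged:
On the way, in this order (a step that is already met when the one before it is completed fails the run):
1. the drawer is pulled out to its stop (within 6 mm) (value of joint drawer above 0.144 m), for 0.2 s.
2. the big lid sits seated and level on the well's rim, the drawer still out (horizontal distance between lid_seat and well_rim below 0.006 m and z of lid_seat in the frame of well_rim between -0.003 and 0.003 m and angle between lid's own z axis and vertical below 0.06 rad and value of joint drawer above 0.144 m), for 0.2 s.
At the end, for the whole second after the job is handed in: The drawer stands within 6 mm of its stop; the big lid rests on the well: flange within 3 mm of rim height, within 6 mm of centred, tilted less than 0.06 rad, at rest; the rack stands upright on the bench, at rest (all of step 2 and linear speed of each of lid, rack below 0.01 m/s and height (world z) of rack below 0.005 m and angle between rack's own z axis and vertical below 0.05 rad); the robot touches nothing.
It fails at once if the unit or its drawer touches the rack (over 1 N) (contact force between unit and rack above 1 N).
It fails at once if the rack is tipped (over 0.35 rad) (angle between rack's own z axis and vertical above 0.35 rad).
It fails at once if the lid is dropped or thrown onto the well (faster than 0.5 m/s within 50 mm of it) (distance between lid_seat and well_rim below 0.05 m and linear speed of lid above 0.5 m/s).
It fails at once if a bystander is moved more than 30 mm or tipped over (distance of any of bottle, jar, beaker, tin, tip_box, small_lid from where it was at the start of the episode above 0.03 m or angle between any of bottle, jar, beaker, tin, tip_box, small_lid's own z axis and vertical above 0.5 rad).
It also fails if it takes over 67 s, if anything falls off the work surface, if the arm or the gripper's body presses on something with over 40 N, if the wrist force passes 120 N, or if a joint passes its speed limit or range.

## Working session

There is one attempt and no reset: what is moved stays moved. The work goes in short steps, Python scripts to look and compute and a shell command to move; the robot and the scene stay as the last step left them, time stands still between calls to the robot, and variables do not carry over. Pictures are saved under pics/ and viewed, at most 10 in all, crops included, and the job is handed in when it is done.

```bash
mkdir -p pics; cat > h.py <<'E'
import numpy as np, cv2
from station import ctrl, camera, ticket
def cloud(c):
    K=np.array(c["intrinsics"]);k1=c["k1"];h,w=c["range_z"].shape
    u,v=np.meshgrid(np.arange(w),np.arange(h))
    d=np.array([k1,0,0,0,0.]) if np.isscalar(k1) else np.array([float(np.ravel(k1)[0]),0,0,0,0])
    p=cv2.undistortPoints(np.stack([u.ravel(),v.ravel()],1).astype(np.float64)[:,None],K,d)[:,0].reshape(h,w,2)
    z=c["range_z"];P=np.dstack([p[...,0]*z,p[...,1]*z,z])
    V=np.array(c["view"]);W=(P-V[:3,3])@V[:3,:3]
    W[z==0]=np.nan
    return W
def proj(c,X):
    V=np.array(c["view"]);p=np.atleast_2d(X)@V[:3,:3].T+V[:3,3]
    s=p[:,:2]/p[:,2:];s=s*(1+c["k1"]*(s**2).sum(1,keepdims=True));K=np.array(c["intrinsics"])
    return s*[K[0,0],K[1,1]]+[K[0,2],K[1,2]]
E
python3 - <<'E'
from h import *
for n in("scene","top"):
    c=camera(n);cv2.imwrite(f"pics/{n}0.png",c["img"]);np.savez(f"{n}0.npz",W=cloud(c),img=c["img"])
    print(n,c["k1"],c["intrinsics"],c["view"])
print(ctrl.get_obs(),ctrl.pinch_z)
E
```

```text
scene -0.16421570299633406 [[556.85385899   0.         315.9683667 ]
 [  0.         556.85385899 235.49168211]
 [  0.           0.           1.        ]] [[-0.77737511  0.6290235  -0.00416939  0.42982205]
 [ 0.3651902   0.44590156 -0.81719515 -0.09631815]
 [-0.51217581 -0.63678979 -0.57634599  1.83765572]
 [ 0.          0.          0.          1.        ]]
top -0.08683419935709476 [[444.58779873   0.         324.13648897]
 [  0.         444.58779873 243.50297472]
 [  0.           0.           1.        ]] [[-0.02567854 -0.99955301 -0.01530998 -0.02388194]
 [-0.99505348  0.02702714 -0.09559347  0.5240183 ]
 [ 0.09596452  0.01277955 -0.99530271  1.25028547]
 [ 0.          0.          0.          1.        ]]
{'time_s': 0.1, 'qpos': array([ 1.20639679e+00,  3.00399529e-01,  1.52151994e+00, -3.05187153e-05,
        1.32073013e+00, -6.66116710e-02]), 'joint_vel': array([-0.00068904, -0.00082425, -0.00108356,  0.0001547 ,  0.00186854,
        0.00119115]), 'tau': array([ 4.33881840e-03, -5.32650054e+01, -3.53280008e+01,  7.10225408e-02,
        2.35884462e-02, -1.00901232e-04]), 'ee_pos': array([0.1613025 , 0.52555885, 0.20495146]), 'eef_rot': array([-3.14053609e+00, -4.08564380e-05,  2.84381233e+00]), 'force': array([-0.09154626,  0.18631031,  0.16949446]), 'moment': array([ 0.04296783, -0.02322182,  0.01166631]), 'grip_force': 0.0, 'grip_width': 0.09414579046259139} -0.0188
```

View pics/top0.png

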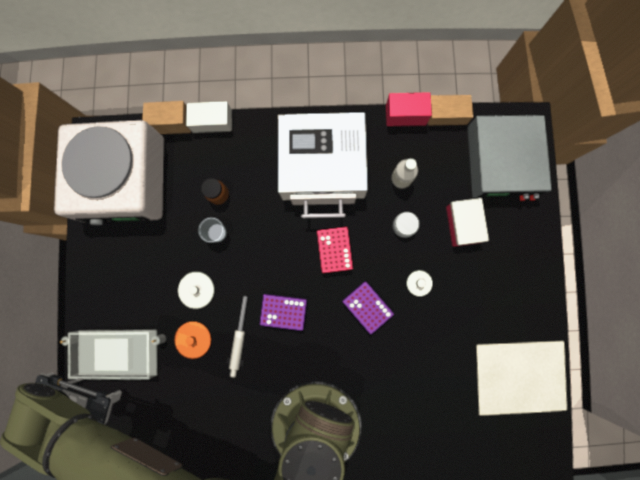

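View pics/scene0.png

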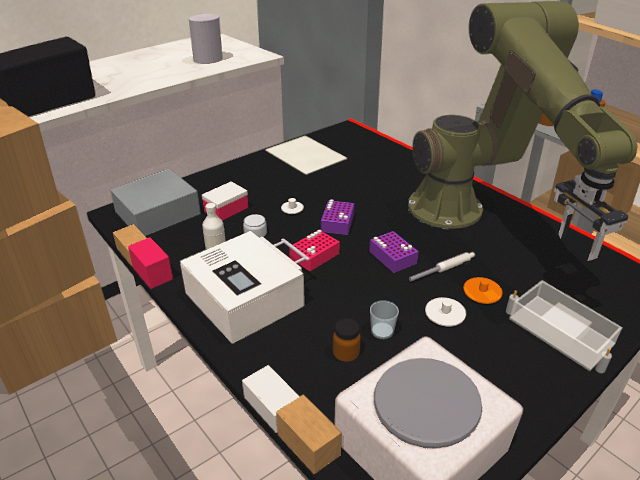

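The top view shows the unit (322,155), handle (323,212), pink rack (335,250), big white lid (196,290), small lid (419,284), beaker (211,231) and tin (406,225). There is free space left of the rack, so I'll push it toward +y.

```bash
python3 - <<'E'
from h import *
d=np.load("top0.npz");W=d["W"];I=d["img"].astype(int)
b,g,r=I[...,0],I[...,1],I[...,2]
def rep(n,m):
    P=W[m];P=P[~np.isnan(P).any(1)]
    q=cv2.minAreaRect((P[:,:2]*1000).astype(np.float32))
    print(n,len(P),"rect",np.round(q[0],1),np.round(q[1],1),round(q[2],1),"z",np.round(np.percentile(P[:,2],[2,50,98]),4)); return P
def box(u0,u1,v0,v1):
    m=np.zeros(b.shape,bool);m[v0:v1,u0:u1]=1;return m
Z=W[...,2]
rep("rack",box(310,362,222,280)&(Z>.03)&(Z<.06))
rep("unit",box(265,380,100,205)&(Z>.10)&(Z<.125))
rep("handle",box(298,350,208,222)&(Z>.07)&(Z<.1))
rep("panel",box(270,375,190,206)&(Z>.085)&(Z<.105))
rep("lidfl",box(170,225,265,312)&(Z>.006)&(Z<.02))
rep("lidknob",box(170,225,265,312)&(Z>.03)&(Z<.05))
rep("orange",box(168,217,318,362)&(Z>.006)&(Z<.06))
rep("small",box(400,440,265,300)&(Z>.006)&(Z<.06))
rep("purL",box(255,312,285,335)&(Z>.02)&(Z<.06))
rep("purR",box(338,398,278,335)&(Z>.02)&(Z<.06))
rep("beaker",box(192,232,212,248)&(Z>.02)&(Z<.1))
rep("tin",box(388,424,206,242)&(Z>.03)&(Z<.1))
rep("jar",box(198,232,174,208)&(Z>.03)&(Z<.1))
rep("bottle",box(386,422,152,192)&(Z>.03)&(Z<.2))
rep("pen",box(225,252,290,380)&(Z>.006)&(Z<.1))
E
```

```text
rack 1273 rect [504.1 -67.4] [120.   85.1] 5.6 z [0.0399 0.0453 0.0533]
unit 6898 rect [759.7 -38.7] [239.5 239.7] 0.1 z [0.103  0.1106 0.1157]
handle 184 rect [602.8 -38.8] [118.2  26.3] 88.1 z [0.083  0.0885 0.0942]
panel 410 rect [642.1 -37.4] [238.5  38.4] 88.9 z [0.0862 0.0993 0.1042]
lidfl 916 rect [407.9 334.1] [119.6 150.6] 3.8 z [0.0068 0.0122 0.0176]
lidknob 62 rect [398.3 338.4] [21.7 22.9] 32.7 z [0.032  0.0391 0.0433]
orange 1013 rect [262.2 355.1] [131.4 110.7] 77.2 z [0.0069 0.0124 0.041 ]
small 495 rect [ 410.5 -297.8] [97.9 82.2] 60.4 z [0.0066 0.0122 0.0427]
purL 1342 rect [331.5  82.8] [121.4  86.4] 81.9 z [0.0381 0.0452 0.0532]
purR 1304 rect [ 338.9 -154.8] [120.6  85.8] 37.9 z [0.0396 0.045  0.0529]
beaker 289 rect [566.9 278.6] [67.5 65.5] 89.3 z [0.0218 0.0544 0.0741]
tin 468 rect [ 571.5 -271.2] [66.4 65.9] 43.1 z [0.0348 0.0492 0.055 ]
jar 457 rect [681.  271.9] [58.2 57.6] 9.2 z [0.0332 0.084  0.09  ]
bottle 504 rect [ 710.8 -267.4] [60.2 53.6] 55.9 z [0.0365 0.1079 0.1629]
pen 611 rect [267.  219.4] [ 70.7 251.5] 89.9 z [0.0069 0.0205 0.0292]
```

```bash
python3 - <<'E'
from h import *
d=np.load("top0.npz");W=d["W"]
# lid/knob centre by unit front edge and circle fit
import scipy.optimize as so
Z=W[...,2]
s=np.load("scene0.npz");S=s["W"]
for n,A,(x0,x1,y0,y1) in (("top",W,(.3,.55,.2,.45)),("scene",S,(.3,.55,.2,.45))):
    m=(A[...,0]>x0)&(A[...,0]<x1)&(A[...,1]>y0)&(A[...,1]<y1)
    for lo,hi in((.007,.02),(.03,.05)):
        P=A[m&(A[...,2]>lo)&(A[...,2]<hi)][:,:2]
        if len(P)>5: print(n,lo,len(P),cv2.minEnclosingCircle((P*1000).astype(np.float32)),P.mean(0))
m=(S[...,0]>.5)&(S[...,0]<1.05)&(S[...,1]>-.2)&(S[...,1]<.2)
for n,lo,hi in(("unit",.10,.125),("handle",.075,.1),("rack",.04,.056)):
    P=S[m&(S[...,2]>lo)&(S[...,2]<hi)]
    if n=="handle":P=P[P[:,0]<.70]
    if n=="rack":P=P[P[:,0]<.65]
    print(n,len(P),cv2.minAreaRect((P[:,:2]*1000).astype(np.float32)))
E
```

```text
top 0.007 1016 ((414.63641357421875, 306.6585693359375), 152.93185424804688) [0.39426894 0.33334068]
top 0.03 76 ((468.13262939453125, 299.59649658203125), 92.3793716430664) [0.42517629 0.32692426]
scene 0.007 913 ((412.28863525390625, 292.68182373046875), 140.50088500976562) [0.395139   0.32942501]
scene 0.03 152 ((470.27154541015625, 298.986083984375), 91.74877166748047) [0.47856095 0.30136332]
unit 5359 ((763.1444091796875, -37.34442901611328), (245.58892822265625, 237.56085205078125), 89.21138000488281)
handle 415 ((632.382568359375, -11.020431518554688), (214.9759521484375, 87.61126708984375), 76.3100357055664)
rack 356 ((531.2371215820312, -63.659950256347656), (62.637271881103516, 90.79546356201172), 0.14382989704608917)
```

```bash
R="0.3 0 0 0 0 0 0.91"; python3 -m inch '0.3 0 0 0 0 0 0.91;0.3 0 0 0 0 0 0.91;0.3 0 0 0 0 0 0.91;0.3 0 0 0 0 0 0.91;0.3 0 0 0 0 0 0.91;0.3 0 0 0 0 0 0.91;0.3 0 0 0 0 0 0.91;0.3 0 0 0 0 0 0.92'
python3 -m inch '0.3 -0.96 0.5 0 0 0 0;0.3 -0.96 0.5 0 0 0 0;0.3 -0.96 0.5 0 0 0 0;0.3 -0.96 0.5 0 0 0 0;0.3 -0.96 0.5 0 0 0 0;0.3 -0.96 0.5 0 0 0 0;0.3 -0.96 0.5 0 0 0 0;0.3 -0.96 0.5 0 0 0 0;0.3 -0.96 0.5 0 0 0 0;0.3 -0.96 0.5 0 0 0 0'
python3 -m inch '0.3 -0.96 0.5 0 0 0 0;0.3 -0.96 0.5 0 0 0 0;0.3 -0.96 0.5 0 0 0 0;0.3 -0.96 0.5 0 0 0 0;0.3 -0.96 0.5 0 0 0 0;0.3 -0.96 0.5 0 0 0 0;0.3 -0.96 0.5 0 0 0 0;0.3 -0.96 0.5 0 0 0 0;0.3 0 0 0 0 0 0;0.3 0 0 0 0 0 0'
```

```text
time_s: 1.1
ee_pos: [0.1613, 0.5257, 0.2051]
eef_rot: [-3.141, 0.001, 1.566]
force: [-0.1, -0.5, -0.1]
grip_width: 0.0611
grip_force: 0.0
time_s: 2.35
ee_pos: [0.3118, 0.2368, 0.2053]
eef_rot: [-3.141, 0.0, 1.572]
force: [-0.1, -0.1, 1.1]
grip_width: 0.0605
grip_force: 0.0
time_s: 3.6
ee_pos: [0.4314, 0.0079, 0.2053]
eef_rot: [-3.141, -0.0, 1.571]
force: [0.4, 0.3, 0.0]
grip_width: 0.0614
grip_force: 0.0
```

```bash
python3 -m inch '0.3 -0.99 0.48 0 0 0 0;0.3 -0.99 0.48 0 0 0 0;0.3 -0.99 0.48 0 0 0 0;0.3 -0.99 0.48 0 0 0 0;0.3 -0.99 0.48 0 0 0 0;0.3 0 0 0 0 0 0'; python3 - <<'E'
from h import *
c=camera("wrist");cv2.imwrite("pics/wrist1.png",c["img"])
W=cloud(c);P=W.reshape(-1,3);P=P[~np.isnan(P).any(1)]
m=(P[:,2]>.04)&(P[:,2]<.06)&(P[:,0]<.59)&(P[:,1]>-.16)&(P[:,1]<.05)&(P[:,0]>.42);print("rack",m.sum(),P[m].min(0) if m.any() else 0,P[m].max(0) if m.any() else 0)
if m.any():print(cv2.minAreaRect((P[m][:,:2]*1000).astype(np.float32)))
c=camera("top");P=cloud(c).reshape(-1,3)
m=(P[:,2]>.04)&(P[:,2]<.06)&(P[:,0]<.57)&(P[:,1]>-.2)&(P[:,1]<.05)&(P[:,0]>.42);print(cv2.minAreaRect((P[m][:,:2]*1000).astype(np.float32)))
E
```

```text
time_s: 4.35
ee_pos: [0.5041, -0.1412, 0.2051]
eef_rot: [-3.141, -0.0, 1.571]
force: [0.5, 0.5, 1.0]
grip_width: 0.0611
grip_force: 0.0
rack 11005 [ 0.44090857 -0.11470945  0.04168157] [ 0.56773606 -0.02103584  0.05494657]
((504.46978759765625, -67.82469177246094), (120.57003021240234, 84.66986083984375), 5.5294189453125)
((504.6158447265625, -67.1119155883789), (120.01847076416016, 84.66837310791016), 5.799323558807373)
```

View pics/wrist1.png

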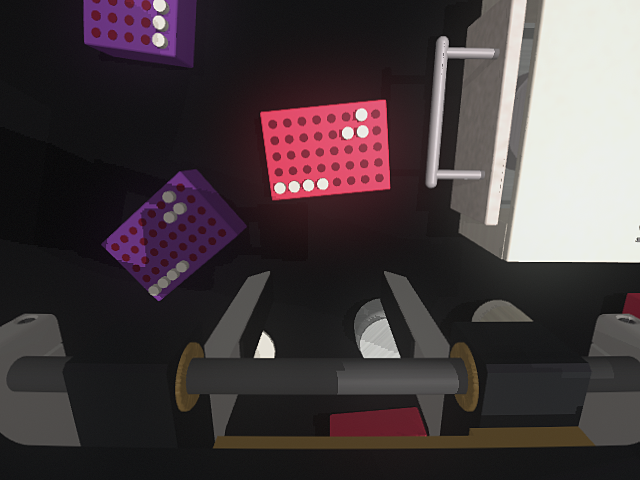

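The wrist view shows the rack at (325,150), the handle at (437,112) and the tin at (378,330). The fingers are clear to go down behind the rack.

```bash
python3 -m inch '0.3 0 0 0.95 0 0 0;0.3 0 0 0.95 0 0 0;0.3 0 0 0.95 0 0 0;0.3 0 0 0.95 0 0 0;0.3 0 0 0.95 0 0 0;0.3 0 0 0.95 0 0 0;0.3 0 0 0.6 0 0 0;0.3 0 0 0 0 0 0'
python3 -m inch '0.3 0.4 0 0 0 0 0;0.3 0.4 0 0 0 0 0;0.3 0.4 0 0 0 0 0;0.3 0.4 0 0 0 0 0;0.3 0.4 0 0 0 0 0;0.3 0.4 0 0 0 0 0;0.3 0.4 0 0 0 0 0;0.3 0.4 0 0 0 0 0;0.3 0.4 0 0 0 0 0;0.3 0.4 0 0 0 0 0'; python3 - <<'E'
from h import *
P=cloud(camera("top")).reshape(-1,3)
m=(P[:,2]>.04)&(P[:,2]<.056)&(P[:,0]<.575)&(P[:,1]>-.04)&(P[:,1]<.2)&(P[:,0]>.42);print(cv2.minAreaRect((P[m][:,:2]*1000).astype(np.float32)))
E
```

```text
time_s: 5.45
ee_pos: [0.5033, -0.1401, 0.0159]
eef_rot: [-3.14, -0.001, 1.572]
force: [0.0, 0.9, 1.0]
grip_width: 0.0608
grip_force: 0.0
time_s: 6.7
ee_pos: [0.5043, -0.0204, 0.0173]
eef_rot: [3.14, 0.001, 1.572]
force: [0.7, -7.1, 4.7]
grip_width: 0.0615
grip_force: 3.1
((524.456787109375, 69.84980010986328), (11.896699905395508, 82.81632232666016), 85.3917465209961)
```

```bash
python3 -m inch '0.3 0.42 0 0 0 0 0;0.3 0.42 0 0 0 0 0;0.3 0.42 0 0 0 0 0;0.3 0.42 0 0 0 0 0;0.3 0.42 0 0 0 0 0;0.3 0.42 0 0 0 0 0;0.3 0.42 0 0 0 0 0;0.3 0.42 0 0 0 0 0;0.3 0.3 0 0 0 0 0;0.3 0 0 0 0 0 0'
python3 -m inch '0.3 -0.3 0 0 0 0 0;0.3 -0.3 0 0 0 0 0;0.3 0 0 -1 0 0 0;0.3 0 0 -1 0 0 0;0.3 0 0 -1 0 0 0;0.3 0 0 -1 0 0 0;0.3 0 0 -1 0 0 0;0.3 0 0 0 0 0 0'; python3 - <<'E'
from h import *
c=camera("top");cv2.imwrite("pics/top2.png",c["img"])
c=camera("wrist");cv2.imwrite("pics/wrist2.png",c["img"])
P=cloud(c).reshape(-1,3);P=P[~np.isnan(P).any(1)]
m=(P[:,2]>.04)&(P[:,2]<.056)&(P[:,0]<.58)&(P[:,1]>0)&(P[:,1]<.24)&(P[:,0]>.42);print(cv2.minAreaRect((P[m][:,:2]*1000).astype(np.float32)))
m=(P[:,2]>.078)&(P[:,2]<.095)&(P[:,0]<.625)&(P[:,0]>.57)&(abs(P[:,1]+.04)<.1);h=P[m];print(len(h))
if len(h)>20:
    print(h.min(0),h.max(0),np.median(h,0))
E
```

```text
time_s: 8.0
ee_pos: [0.5036, 0.0896, 0.0166]
eef_rot: [3.141, -0.0, 1.572]
force: [0.9, 0.3, -0.5]
grip_width: 0.0613
grip_force: 0.0
time_s: 9.0
ee_pos: [0.5045, 0.0703, 0.1683]
eef_rot: [3.138, -0.0, 1.571]
force: [-0.6, -0.2, -0.7]
grip_width: 0.0611
grip_force: 0.0
((508.1399230957031, 141.72036743164062), (84.56586456298828, 120.44599914550781), 89.9161376953125)
571
[ 0.58956316 -0.09673815  0.08283242] [0.62489773 0.02140475 0.09215094] [0.60075832 0.01114048 0.08896837]
```

View pics/wrist2.png

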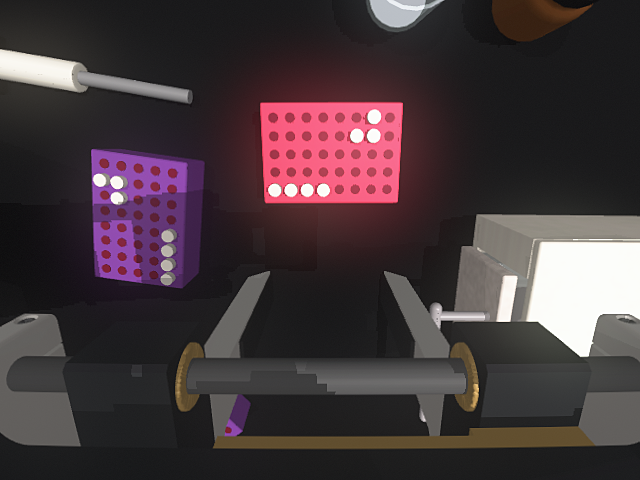

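The rack now stands at (0.508, 0.142), well clear of the drawer path. Next I measure the handle from above.

```bash
python3 -m inch '0.0 -0.95 0.46 -0.14 0 0 0;0.0 -0.95 0.46 -0.14 0 0 0;0.0 -0.95 0.46 -0.14 0 0 0;0.0 -0.95 0.46 -0.14 0 0 0;0.0 -0.95 0.46 -0.14 0 0 0;0.0 -0.95 0.46 -0.14 0 0 0;0.0 -0.95 0.46 -0.14 0 0 0;0.0 0 0 0 0 0 0'; python3 - <<'E'
from h import *
c=camera("wrist");cv2.imwrite("pics/wrist3.png",c["img"])
P=cloud(c).reshape(-1,3);P=P[~np.isnan(P).any(1)]
m=(P[:,2]>.083)&(P[:,2]<.095)&(P[:,0]<.612)&(P[:,0]>.57)&(abs(P[:,1]+.04)<.1);h=P[m];print(len(h),h.min(0),h.max(0))
b=h[abs(h[:,1]+.038)<.04];print("bar fit",np.polyfit(b[:,1]+.038,b[:,0],1))
m=(P[:,2]>.095)&(P[:,2]<.106)&(P[:,0]<.68)&(P[:,0]>.61)&(abs(P[:,1]+.04)<.15);h=P[m]
print("panel",len(h),cv2.minAreaRect((h[:,:2]*1000).astype(np.float32)))
m=(P[:,2]>.107)&(P[:,2]<.116)&(P[:,0]<.75)&(P[:,0]>.61);h=P[m]
print("unit",len(h),h.min(0),h.max(0))
q=[]
for y in np.arange(-.12,.05,.02):
    s=h[abs(h[:,1]-y)<.01]
    if len(s):q.append((y,np.percentile(s[:,0],1)))
q=np.array(q);print("front edge",np.polyfit(q[:,0]+.038,q[:,1],1))
E
```

```text
time_s: 10.1
ee_pos: [0.6002, -0.1302, 0.194]
eef_rot: [-3.139, -0.0, 1.569]
force: [0.7, 0.8, 0.7]
grip_width: 0.047
grip_force: 0.0
2177 [ 0.59063141 -0.09753569  0.08409141] [0.6119313  0.02100026 0.09301671]
bar fit [0.01315087 0.59587537]
panel 4159 ((649.9968872070312, -54.7352294921875), (208.5443878173828, 19.848934173583984), 89.42801666259766)
unit 33862 [ 0.65778303 -0.15922781  0.10700172] [0.74999796 0.0450096  0.11347515]
front edge [0.00745933 0.65943856]
```

```bash
python3 -m inch '0.0 0.77 -0.04 0 0 0 0;0.0 0.77 -0.03 0 0 0 0;0.0 0.77 -0.04 0 0 0 0;0.0 0.77 -0.03 0 0 0 0;0.0 0 0 0.86 0 0 0;0.0 0 0 0.86 0 0 0;0.0 0 0 0.86 0 0 0;0.0 0 0 0.86 0 0 0;0.0 0 0 0.83 0 0 0;0.0 0 0 0 0 0 0'
python3 -m inch '-1 0 0 0 0 0 0;-1 0 0 0 0 0 0;-1 0 0 0 0 0 0;-1 0 0 0 0 0 0;-1 0 0 0 0 0 0' 20
```

```text
time_s: 11.4
ee_pos: [0.5951, -0.0347, 0.0664]
eef_rot: [-3.139, -0.0, 1.573]
force: [0.4, -0.4, 0.8]
grip_width: 0.047
grip_force: 0.0
time_s: 12.02
ee_pos: [0.5962, -0.0362, 0.068]
eef_rot: [3.141, 0.0, 1.571]
force: [-1.7, -0.3, 3.6]
grip_width: 0.0096
grip_force: 20.0
```

Bar gripped (9.6 mm). Now I pull.

```bash
python3 -m inch '-1 0 -0.5 0 0 0 0;-1 0 -0.5 0 0 0 0;-1 0 -0.5 0 0 0 0;-1 0 -0.5 0 0 0 0;-1 0 -0.5 0 0 0 0;-1 0 -0.5 0 0 0 0;-1 0 -0.5 0 0 0 0;-1 0 -0.5 0 0 0 0;-1 0 -0.4 0 0 0 0;-1 0 0 0 0 0 0'
python3 -m inch '-1 0 -0.15 0 0 0 0;-1 0 -0.1 0 0 0 0;-1 0 -0.1 0 0 0 0;-1 0 -0.05 0 0 0 0;-1 0 0 0 0 0 0'
```

```text
time_s: 13.28
ee_pos: [0.4635, -0.0353, 0.068]
eef_rot: [-3.141, -0.002, 1.571]
force: [-1.6, 8.7, 3.3]
grip_width: 0.0093
grip_force: 20.0
time_s: 13.9
ee_pos: [0.4523, -0.0352, 0.068]
eef_rot: [3.141, -0.002, 1.571]
force: [0.1, 10.0, 2.8]
grip_width: 0.0093
grip_force: 20.0
```

```bash
python3 -m inch '-1 0.02 -0.1 0 0 0 0;-1 0.02 -0.1 0 0 0 0;-1 0 0 0 0 0 0'; python3 -m inch '-1 0 -0.1 0 0 0 0;-1 0 -0.1 0 0 0 0;-1 0 0 0 0 0 0'
```

```text
time_s: 14.28
ee_pos: [0.4509, -0.0352, 0.0684]
eef_rot: [3.129, 0.001, 1.571]
force: [40.6, 2.6, -31.2]
grip_width: 0.0108
grip_force: 20.0
time_s: 14.65
ee_pos: [0.4448, -0.0352, 0.0683]
eef_rot: [3.129, 0.001, 1.571]
force: [40.4, 2.6, -31.0]
grip_width: 0.0228
grip_force: 20.0
```

```bash
python3 -m inch '0 0 0 0 0 0 0;0 0 0 0 0 0 0;0 0 0 0 0 0 0'; python3 -m inch '0 0 0.1 -0.3 0 0 0;0 0 0 -0.9 0 0 0;0 0 0 -1 0 0 0;0 0 0 -1 0 0 0;0 0 0 -1 0 0 0;0 0 0 0 0 0 0'; python3 - <<'E'
from h import *
c=camera("top");cv2.imwrite("pics/top3.png",c["img"])
c=camera("wrist");cv2.imwrite("pics/wrist4.png",c["img"])
E
```

```text
time_s: 15.02
ee_pos: [0.44, -0.035, 0.0677]
eef_rot: [-3.141, -0.0, 1.571]
force: [-0.4, 0.6, -0.6]
grip_width: 0.046
grip_force: 0.0
time_s: 15.78
ee_pos: [0.444, -0.0351, 0.1961]
eef_rot: [3.137, 0.001, 1.572]
force: [0.3, -0.1, -1.0]
grip_width: 0.047
grip_force: 0.0
```

View pics/top3.png

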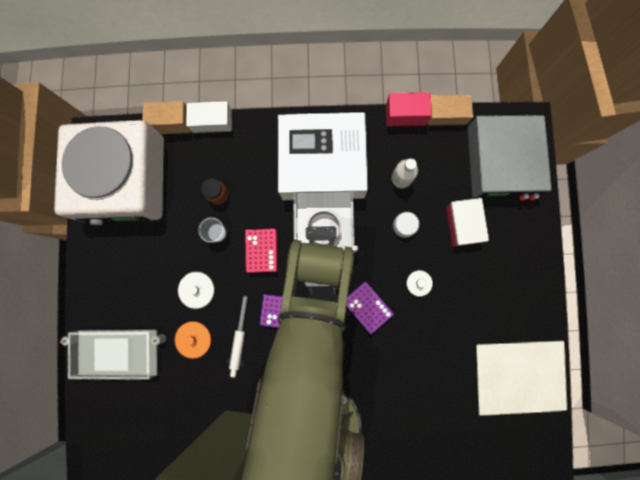

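The drawer is out with the well visible at (322,225), and the rack at (261,250) is clear of it. Next I measure the well from the wrist camera.

```bash
python3 -m inch '0 -0.8 0.97 0 0 0 0;0 -0.8 0.97 0 0 0 0;0 -0.8 0.97 0 0 0 0;0 -0.8 0.97 0 0 0 0;0 0 0 0 0 0 0;0 0 0 0 0 0 0'; cat > well.py <<'E'
from h import *
from scipy.optimize import least_squares
c=camera("wrist");cv2.imwrite("pics/wrist5.png",c["img"])
P=cloud(c).reshape(-1,3);P=P[~np.isnan(P).any(1)]
g=np.array([.567,-.036]);
for _ in range(3):
    r=np.hypot(*(P[:,:2]-g).T);m=(abs(P[:,2]-.069)<.005)&(r<.052)&(r>.038);h=P[m][:,:2]
    def f(p):return np.hypot(h[:,0]-p[0],h[:,1]-p[1])-.046
    g=least_squares(f,g,loss="soft_l1",f_scale=.002).x
    print("well",m.sum(),g,np.std(f(g)))
m=(P[:,2]>.08)&(P[:,2]<.095)&(P[:,0]<.466)&(P[:,0]>.42)&(abs(P[:,1]+.036)<.04);h=P[m]
if len(h):print("bar",len(h),np.polyfit(h[:,1]+.036,h[:,0],1))
E
python3 well.py
```

```text
time_s: 16.62
ee_pos: [0.5589, -0.1306, 0.1927]
eef_rot: [-3.14, -0.001, 1.571]
force: [-1.0, 0.5, 0.6]
grip_width: 0.0469
grip_force: 0.0
well 1900 [ 0.56694472 -0.03851774] 0.0012590257436783244
well 1900 [ 0.56694472 -0.03851774] 0.0012590257743884256
well 1900 [ 0.56694472 -0.03851774] 0.0012590257743884256
bar 1404 [0.0006922  0.45347712]
```

View pics/wrist5.png

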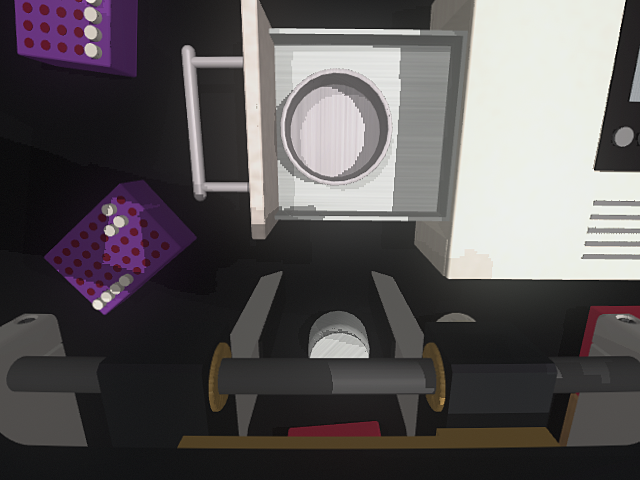

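The well is at (335,128) in the wrist view, measured at (0.567, -0.0385). Now the lid.

```bash
python3 -m inch '0 0.95 -0.41 0 0 0 0;0 0.95 -0.41 0 0 0 0;0 0.95 -0.41 0 0 0 0;0 0.95 -0.41 0 0 0 0;0 0.95 -0.41 0 0 0 0;0 0.95 -0.41 0 0 0 0;0 0.95 -0.41 0 0 0 0;0 0.95 -0.41 0 0 0 0;0 0.95 -0.41 0 0 0 0;0 0.95 -0.41 0 0 0 0'; python3 -m inch '0 0.95 -0.41 0 0 0 0;0 0.95 -0.41 0 0 0 0;0 0.95 -0.41 0 0 0 0;0 0 0 0 0 0 0;0 0 0 0 0 0 0'
python3 - <<'E'
from h import *
c=camera("wrist");cv2.imwrite("pics/wrist6.png",c["img"])
P=cloud(c).reshape(-1,3);P=P[~np.isnan(P).any(1)]
n=np.hypot(P[:,0]-.397,P[:,1]-.337)
m=(P[:,2]>.007)&(P[:,2]<.016)&(n<.07);print("flange",m.sum(),cv2.minEnclosingCircle((P[m][:,:2]*1000).astype(np.float32)),cv2.minAreaRect((P[m][:,:2]*1000).astype(np.float32)))
m=(P[:,2]>.036)&(P[:,2]<.045)&(n<.03);print("knob",m.sum(),cv2.minEnclosingCircle((P[m][:,:2]*1000).astype(np.float32)),P[m].mean(0))
E
```

```text
time_s: 17.92
ee_pos: [0.4352, 0.1551, 0.1939]
eef_rot: [3.141, -0.0, 1.572]
force: [0.5, 0.6, -0.0]
grip_width: 0.0469
grip_force: 0.0
time_s: 18.55
ee_pos: [0.3992, 0.2391, 0.1938]
eef_rot: [3.141, 0.0, 1.572]
force: [0.1, -0.4, -0.5]
grip_width: 0.0469
grip_force: 0.0
flange 8063 ((400.2363586425781, 338.54022216796875), 52.036720275878906) ((400.1632385253906, 338.83734130859375), (102.84605407714844, 102.93083190917969), 45.96073913574219)
knob 497 ((400.0318298339844, 338.60638427734375), 11.577727317810059) [0.40002516 0.33853559 0.040279  ]
```

```bash
python3 -m inch '0 0.83 0.03 0 0 0 0;0 0.83 0 0 0 0 0;0 0.83 0 0 0 0 0;0 0.83 0 0 0 0 0;0 0 0 1 0 0 0;0 0 0 1 0 0 0;0 0 0 1 0 0 0;0 0 0 1 0 0 0;0 0 0 1 0 0 0;0 0 0 0.5 0 0 0'
python3 -m inch '0 0 0 0.3 0 0 0;0 0 0 0.1 0 0 0;0 0 0 0 0 0 0;-1 0 0 0 0 0 0;-1 0 0 0 0 0 0;-1 0 0 0 0 0 0;-1 0 0 0 0 0 0' 20
```

```text
time_s: 19.85
ee_pos: [0.4002, 0.338, 0.0275]
eef_rot: [-3.14, 0.001, 1.57]
force: [0.1, 0.1, 0.1]
grip_width: 0.0471
grip_force: 0.0
time_s: 20.72
ee_pos: [0.4004, 0.3391, 0.017]
eef_rot: [3.141, -0.0, 1.571]
force: [-1.2, 0.5, 3.2]
grip_width: 0.0236
grip_force: 20.0
```

```bash
python3 -m inch '-1 0 0 -0.4 0 0 0;-1 0 0 -0.8 0 0 0;-1 0 0 -0.9 0 0 0;-1 0 0 -0.9 0 0 0;-1 0 0 -0.9 0 0 0;-1 0 0 -0.9 0 0 0;-1 0 0 0 0 0 0;-1 0 0 0 0 0 0'
python3 - <<'E'
from h import *
c=camera("wrist");cv2.imwrite("pics/wrist7.png",c["img"])
o=ctrl.get_obs();t=np.array(o["ee_pos"])
P=cloud(c).reshape(-1,3);P=P[~np.isnan(P).any(1)]
m=(abs(P[:,2]-(t[2]-.005))<.006)&(np.hypot(P[:,0]-t[0],P[:,1]-t[1])<.056)
q=P[m];print(len(q),t)
if len(q)>100:
    s=q[(abs(q[:,0]-t[0])>.025)|(q[:,1]>t[1]+.02)];A=np.c_[s[:,:2]-t[:2],np.ones(len(s))];print("plane",np.linalg.lstsq(A,s[:,2],rcond=None)[0])
    print(cv2.minEnclosingCircle((q[:,:2]*1000).astype(np.float32)))
E
```

```text
time_s: 21.72
ee_pos: [0.3999, 0.3388, 0.16]
eef_rot: [-3.141, 0.001, 1.571]
force: [0.1, -0.1, -1.9]
grip_width: 0.0238
grip_force: 20.0
16022 [0.39985499 0.33873448 0.15967041]
plane [ 0.00047741 -0.00274821  0.15533803]
((400.05792236328125, 338.44378662109375), 52.0198860168457)
```

View pics/wrist7.png

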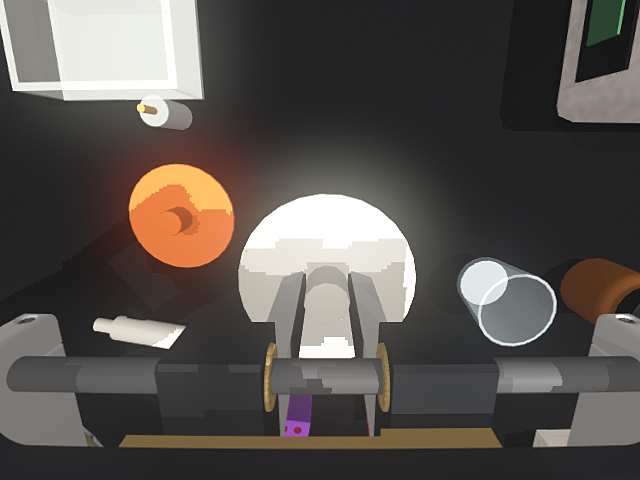

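The lid is held level and centred at (327,260) in the wrist view. I carry it over to the well.

```bash
python3 -m inch '-1 -0.5 0.22 0 0 0 0;-1 -0.95 0.42 0 0 0 0;-1 -0.95 0.42 0 0 0 0;-1 -0.95 0.42 0 0 0 0;-1 -0.95 0.42 0 0 0 0;-1 -0.95 0.42 0 0 0 0;-1 -0.95 0.42 0 0 0 0;-1 -0.95 0.42 0 0 0 0;-1 -0.95 0.42 0 0 0 0;-1 -0.95 0.42 0 0 0 0'
python3 -m inch '-1 -0.95 0.42 0 0 0 0;-1 -0.95 0.42 0 0 0 0;-1 -0.95 0.42 0 0 0 0;-1 -0.68 0.3 0 0 0 0;-1 0 0 0 0 0 0;-1 0 0 0 0 0 0'
```

```text
time_s: 23.02
ee_pos: [0.5205, 0.0656, 0.1602]
eef_rot: [-3.141, 0.0, 1.571]
force: [0.6, -0.7, -1.1]
grip_width: 0.0233
grip_force: 20.0
time_s: 23.78
ee_pos: [0.567, -0.0379, 0.1605]
eef_rot: [-3.141, -0.0, 1.572]
force: [0.2, 0.3, -0.6]
grip_width: 0.0238
grip_force: 20.0
```

```bash
python3 -m inch '-1 0 -0.01 0.3 0 0 0;-1 0 0 0.4 0 0 0;-1 0 0 0.4 0 0 0;-1 0 0 0.4 0 0 0;-1 0 0 0.4 0 0 0;-1 0 0 0.3 0 0 0;-1 0 0 0.15 0 0 0;-1 0 0 0 0 0 0'; python3 -m inch '-1 0 0 0.08 0 0 0;-1 0 0 0.08 0 0 0;-1 0 0 0.08 0 0 0;-1 0 0 0 0 0 0'
```

```text
time_s: 24.78
ee_pos: [0.567, -0.0383, 0.0901]
eef_rot: [-3.141, -0.0, 1.571]
force: [-0.1, 0.3, -1.4]
grip_width: 0.0235
grip_force: 20.0
time_s: 25.28
ee_pos: [0.567, -0.0382, 0.0829]
eef_rot: [-3.141, -0.0, 1.571]
force: [1.1, 0.3, 0.4]
grip_width: 0.0235
grip_force: 20.0
```

```bash
python3 -m inch '-1 0 0 0.05 0 0 0;-1 0 0 0.05 0 0 0;-1 0 0 0.04 0 0 0;-1 0 0 0 0 0 0'; python3 -m inch '-1 0 0 0.02 0 0 0;-1 0 0 0 0 0 0'
```

```text
time_s: 25.78
ee_pos: [0.5672, -0.0383, 0.079]
eef_rot: [3.141, 0.0, 1.571]
force: [0.4, 0.0, 1.0]
grip_width: 0.0236
grip_force: 20.0
time_s: 26.02
ee_pos: [0.5674, -0.0383, 0.079]
eef_rot: [3.14, 0.0, 1.571]
force: [-1.0, 0.9, 6.5]
grip_width: 0.0234
grip_force: 20.0
```

Seated, with 6.5 N contact. I release, back up and check.

```bash
python3 -m inch '0 0 0 0 0 0 0;0 0 0 0 0 0 0;0 0 0 0 0 0 0;0 0 0 0 0 0 0;0 0 0 -0.4 0 0 0;0 0 0 -0.8 0 0 0;0 0 0 -1 0 0 0;0 0 0 -1 0 0 0;0 0 0 -1 0 0 0;0 0 0 0 0 0 0'; python3 - <<'E'
from h import *
c=camera("wrist");cv2.imwrite("pics/wrist8.png",c["img"])
P=cloud(c).reshape(-1,3);P=P[~np.isnan(P).any(1)]
m=(abs(P[:,2]-.074)<.005)&(np.hypot(P[:,0]-.567,P[:,1]+.0385)<.056);q=P[m]
A=np.c_[q[:,:2]-[.567,-.0385],np.ones(len(q))];print("plane",len(q),np.linalg.lstsq(A,q[:,2],rcond=None)[0],cv2.minEnclosingCircle((q[:,:2]*1000).astype(np.float32)))
m=(P[:,2]>.08)&(P[:,2]<.095)&(P[:,0]<.466)&(P[:,0]>.42)&(abs(P[:,1]+.036)<.04);h=P[m]
if len(h):print("bar",len(h),np.polyfit(h[:,1]+.036,h[:,0],1))
E
```

```text
time_s: 27.28
ee_pos: [0.5679, -0.0383, 0.2072]
eef_rot: [3.137, 0.001, 1.571]
force: [-0.6, -0.7, 0.2]
grip_width: 0.0469
grip_force: 0.0
plane 8450 [ 0.00131283 -0.00084318  0.0743492 ] ((567.6776123046875, -38.50735855102539), 51.90789794921875)
bar 961 [0.01568244 0.4534495 ]
```

View pics/wrist8.png

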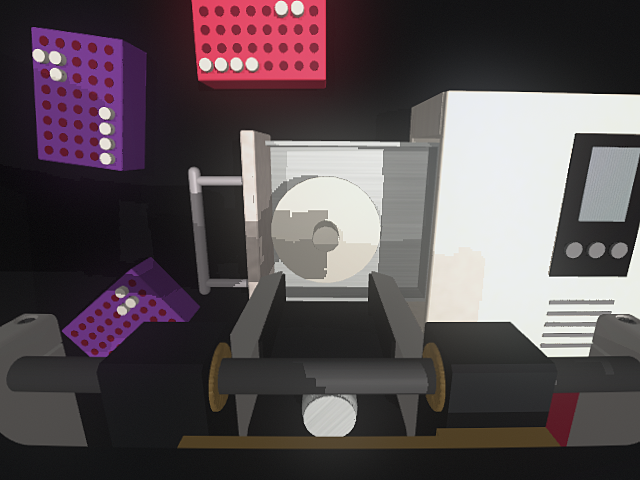

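The lid at (326,230) sits level on the well: its top is at 74.3 mm, it is centred within 1 mm, and the drawer is still out. I hand the job in.

```bash
python3 -c "
from station import ticket
print(ticket.hand_in())"
```

```text
the job is handed in; nothing more can be done
None
```

I pushed the rack clear, pulled the drawer to its stop and seated the lid level on the well (within about 1 mm of centred by my last measurement); the job is handed in, but no verdict was returned.

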